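Unpile the customer's phone

TASK

Take apart the pile on the customer's phone from the top down: stand the white charger block, prongs up, in the green square tray, the white solder spool in the yellow round dish and the tip-cleaner pot in the blue round dish. Do not move the phone until nothing stands on it; then lay it, screen up, on the phone rest, centred, lengthwise between the two orange end stops. Tip nothing over, and leave the marker and the dropper bottle where they are.

Things in the scene. Friction and masses are not known exactly. Their poses are not given: they have to be found in the camera images.
- phone: customer's phone, black glass up with a rose frame, 67 (x) x 138 (y) x 8 mm (z), at the bottom of the pile, lying flat on the bench. Origin: centre of its underside; y runs along its length, z up out of the screen. Take it by its long sides (67 mm, along its x). The spool and the pot stand on it side by side, 37 mm either side of its middle along y (which is at which end changes).
- spool: white solder spool standing on its flange, two flanges of 53 mm diameter (0 to 4 and 25 to 30 mm above its underside) on a core of about 28 mm; 30 mm high, 0.16 kg. Stands on the phone, with the charger on it. Origin: centre of its underside; z up. Take it across the upper flange (53 mm). On the phone its gap to the pot is about 18 mm, so take both with the fingers closing along the phone's x.
- pot: white round tip-cleaner pot with brass wool in its top, 58 mm diameter, 33 mm high, straight sides, 0.22 kg, standing on the phone beside the spool. Origin: centre of its underside; z up. Take it across the sides (58 mm).
- charger: white phone charger block lying with its two metal prongs up, on top of the spool: block 34 x 34 mm and 24 mm high, above it two prongs 4 mm thick that reach 40 mm above its underside (at x = +12 mm, y = +10 and -10 mm). Origin: centre of its underside; z up through the prongs. Take it by two opposite sides of the block (34 mm).
- charger_tray: green square tray, fixed to the bench, 64 x 64 mm outside, inside 56 x 56 mm, rim 10 mm high over the bench, floor top 6 mm over the bench. Origin: centre of its underside; x and y along its sides, z up. Place of the charger.
- spool_dish: yellow round dish, fixed to the bench, 84 mm outer diameter, inside 78 mm, rim 10 mm high over the bench, floor top 6 mm over the bench. Origin: centre of its underside. Place of the spool.
- pot_dish: blue round dish, fixed to the bench, 84 mm outer diameter, inside 78 mm, rim 10 mm high over the bench, floor top 6 mm over the bench. Origin: centre of its underside. Place of the pot.
- phone_rest: phone rest, fixed to the bench: a bar 46 mm wide (x) and 178 mm long (y) with a dark rubber pad whose top is 10 mm over the bench, and an orange end stop at each end, 18 mm high, 158 mm apart inside. Origin: centre of its underside; y along its length, z up. The phone lies on the pad between the stops and overhangs 10 mm at each long side, where the fingers have room; either end may go first.
- dropper_bottle: brown dropper bottle with black cap, 33 mm diameter, 95 mm high, standing at the back; to be left alone. Origin: centre of its underside. (Behind it a wall shelf juts out, front edge at x = 0.68 m, underside 0.60 m over the bench: over the back dishes carry things low, some 0.1 m up, so that the forearm stays clear.)
- marker: black marker with blue cap, 18 x 128 x 20 mm, lying at the right of the work, its length along its y; to be left alone. Origin: centre of its underside.
Things that resemble listed ones, but are neither listed nor needed, are in the scene too. Leave any red look-alike of the spool alone. Of the things shaped like the phone, the black one is meant.

How it is judged:
By the outcome, as a careful person would: the job done as asked, in the order asked, and still so for the second after the job is handed in, with the robot touching nothing.
It also fails if it takes over 104 s, if anything falls off the work surface, if the arm or the gripper's body presses on something with over 40 N, if the wrist force passes 120 N, or if a joint passes its speed limit or range.

ROBOT

A 6-joint arm with a two-finger parallel gripper is mounted at the origin on a cart in front of the work surface, level with it; the furniture and walls round the work are solid. World frame = base frame: x ahead of the robot, y to its left, z up, the work surface at z = 0. Lengths are in mm, angles in rad, forces in N, time in s.
With the tool pointing down it reaches from about 350 to 975 mm from the base axis. Payload 7.1 kg.
Tool frame: the origin (TCP) lies at the centre of the arm's flange, where the gripper is bolted on; the fingertips stand 182 mm ahead of it and the grasp point (between the pads) lies 163 mm ahead of it; z points along the fingers, y is the line along which they close (so a half turn about z gives the same grasp; the last joint's range is limited). The gripper opens to 88 mm and grips with 3 to 60 N. Pads are 20 mm wide; open, the fingers measure 115 mm over their backs; the gripper's body (75 mm by 178 mm) begins 61 mm behind the grasp point.
Start: joints at [1.326, 0.423, 1.63, -0, 1.089, -0.019], TCP at [139.898, 609.126, 404.675] pointing down, gripper open.
Joint ranges: [-3, 3], [-0.9, 2.11], [0.09, 2.58], [-1.31, 4.45], [0.11, 2.69], [-2.54, 2.54]. Speed limits (rad/s): [2.39, 2.39, 3.01, 3.14, 3.14, 3.14].

INTERFACE

Orientations are given as a rotation vector (axis times angle).
In Python, from workcell import readout, get_image, ctrl gives the robot as it stands.
- The arm moves only by the tool step_arm, never from a script. Its argument "targets" is a list that holds one entry, the list of rows, each a list of 7 numbers: the shift along the world's x, y, z as a fraction of full scale, then the turn, a rotation vector about the world's x, y, z as a fraction of full scale, then the opening, from 0 (shut) to 1 (fully open). In form: [[[dx, dy, dz, wx, wy, wz, claw], ...]]. A call has exactly 5 rows; each row shifts and turns the commanded pose from where the row before left it; what a row does not reach is not made up. Full scale, the value 1, is 0.05 m for a shift and 4 degrees for a turn. A row lasts 1/8 s, in which the tool goes at most 62.5 mm and 10.7 degrees, less where a joint would pass 70% of its speed; a pose out of reach is approached as far as the arm can. A call with a number of a shift or a turn outside -1 to 1 is refused whole. A call with a gripper value outside its range is refused whole. The fingers move at their own pace and stop on an object; the grip force is fixed at half the most. Time passes only in rows, so rows that do not move let the fingers close, or fill a call up. It gives the time, the measured TCP pose, the force, the opening and the grip force at its end, in the units of the state.
- readout.get_obs(): the state, without advancing time (a new reading comes with each control period).
- get_image(name): name is "side" or "top" or "wrist"; returns a dict with "pixels" (420x560x3 uint8, red, green, blue), "intrinsics" (3x3 intrinsics, pixels), "k1" (the pictures are not rectified: a ray, as slopes to the right and down, at radius r is drawn at 1 + k1 r^2 times it, then the intrinsics apply), "extrinsics" (4x4, takes a point from world to camera coordinates). Camera axes: x right, y down, z forward; pixel columns grow to the right and rows downward; lengths in mm; the calibration is good to about 2 mm. A picture is of the moment at which its call begins. There is no depth.
- ctrl.close_job(): hands the job in; it is judged then, once.
The state is a dict: "t": time; "qpos": joint angles; "qvel": joint speeds; "joint_torque": joint torques, N m; "ee_pos": TCP position; "orientation": TCP orientation; "ft_force": force on the tool from outside, world axes, zero at the start; "moment": the same for the moment, N m; "width": finger opening in mm; "grasp_force": force on a finger pad.
Only numpy, scipy, OpenCV 4.12 (cv2) and the standard library are available. Lean on these libraries where they do the work, as an engineer would, in place of code of your own. Each camera call takes 0.05 s, during which the arm holds its last target. There are 200 camera calls.

## Working session

There is one attempt and no reset: what is moved stays moved. The work goes in short steps, Python scripts to look and compute and a tool call to move; the robot and the scene stay as the last step left them, time stands still between calls to the robot, and variables do not carry over. Pictures are saved under pics/ and viewed, at most 17 in all, crops included, and the job is handed in when it is done.

Besides the shell and the picture viewer there is one more tool, called after "Request:" as name(argument=value, ...), one argument or row to a line, values as JSON. step_arm: Moves the arm, as the interface text tells. Shift numbers are shares of 0.05 m and turn numbers shares of 4 degrees, none past 1 either way. Its arguments: {"type":"object","properties":{"targets":{"type":"array"}},"required":["targets"]}

```bash
mkdir -p pics; cat > h.py <<'E'
import numpy as np, cv2
from workcell import readout, get_image, ctrl
def snap(name,fn):
    d=get_image(name); cv2.imwrite('pics/'+fn+'.png',cv2.cvtColor(d['pixels'],cv2.COLOR_RGB2BGR)); np.savez('pics/'+fn+'.npz',**{k:np.array(v) for k,v in d.items()}); return d
def ray(d,u,v):
    K=np.array(d['intrinsics']);k1=float(d['k1']);E=np.array(d['extrinsics'])
    p=np.array([(u-K[0,2])/K[0,0],(v-K[1,2])/K[1,1]]);q=p.copy()
    for _ in range(30): q=p/(1+k1*(q@q))
    R=E[:3,:3];return -R.T@E[:3,3],R.T@np.array([q[0],q[1],1])
def onz(d,u,v,z):
    o,r=ray(d,u,v);return (o+r*(z-o[2])/r[2])
def load(fn): return dict(np.load('pics/'+fn+'.npz'))
E
python3 - <<'E'
from h import *
for n in('top','side','wrist'):
    d=snap(n,n+'0');print(n,d['k1'],np.array(d['intrinsics']).round(1).tolist(),np.array(d['extrinsics']).round(3).tolist())
print(readout.get_obs())
E
```

```text
top -0.0774211788875345 [[397.6, 0.0, 280.1], [0.0, 397.6, 214.3], [0.0, 0.0, 1.0]] [[0.013, -1.0, 0.007, -267.111], [-0.995, -0.013, -0.097, 517.094], [0.097, -0.006, -0.995, 1068.097], [0.0, 0.0, 0.0, 1.0]]
side -0.08474089110371848 [[518.1, 0.0, 282.8], [0.0, 518.1, 207.5], [0.0, 0.0, 1.0]] [[0.995, -0.1, 0.02, -556.091], [-0.041, -0.57, -0.82, -74.132], [0.093, 0.815, -0.571, 1466.163], [0.0, 0.0, 0.0, 1.0]]
wrist -0.025395539086439108 [[292.3, 0.0, 282.7], [0.0, 292.3, 206.4], [0.0, 0.0, 1.0]] [[0.224, 0.974, -0.001, -624.157], [0.941, -0.216, 0.26, -31.464], [0.253, -0.059, -0.966, 390.696], [0.0, 0.0, 0.0, 1.0]]
{'t': 0.15, 'qpos': array([ 1.32601401e+00,  4.23641243e-01,  1.63047998e+00, -8.14749140e-06,
        1.08860639e+00, -1.90005552e-02]), 'qvel': array([-0.00161743, -0.00365498, -0.00356278, -0.00010782, -0.00023408,
       -0.00038672]), 'joint_torque': array([ 2.73269552e-04, -5.44985425e+01, -2.73919308e+01,  6.43288507e-02,
        2.03925348e-02, -7.94176253e-05]), 'ee_pos': array([139.8429218 , 608.93855333, 404.10872242]), 'orientation': array([-3.53882363e-01, -3.12145410e+00,  1.76871690e-03]), 'ft_force': array([-0.33254111,  0.28779081, -1.20648992]), 'moment': array([ 0.02434107, -0.02455625,  0.00597103]), 'grasp_force': 0.0, 'width': 87.9502055621055}
```

View pics/top0.png

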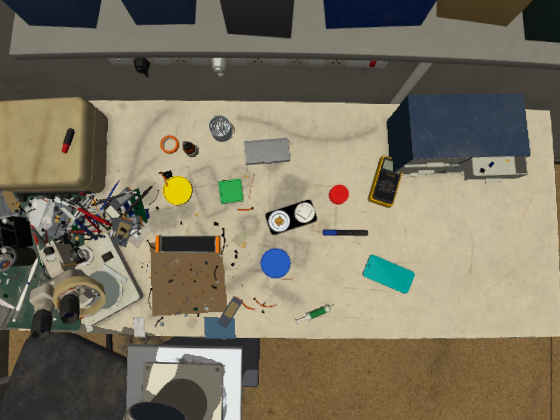

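View pics/side0.png

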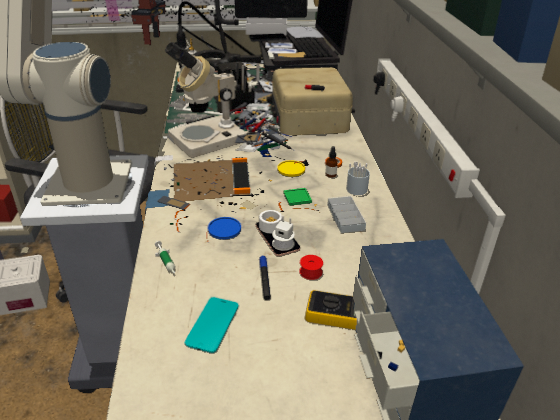

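The top view shows the pile at about (292,216): pot on the left at (280,220), charger and spool on the right at (305,211). The yellow dish is at (178,191), the green tray at (231,191), the blue dish at (276,263) and the rest at (188,243). The side view agrees.

```bash
cat > m.py <<'E'
from h import *
d=load('top0');im=d['pixels'];hsv=cv2.cvtColor(im,cv2.COLOR_RGB2HSV)
def blobs(lo,hi,box,z,n=1):
    m=cv2.inRange(hsv,lo,hi);k=np.zeros_like(m);a,b,c,e=box;k[b:e,a:c]=m[b:e,a:c]
    cs=sorted(cv2.findContours(k,0,2)[0],key=cv2.contourArea)[::-1][:n]
    for c in cs:
        w=np.array([onz(d,*p[0],z)[:2] for p in c],np.float32);r=cv2.minAreaRect(w)
        print(np.round(r[0]),np.round(r[1]),round(r[2],1),cv2.contourArea(c))
print('yellow');blobs((20,120,100),(35,255,255),(155,165,205,215),10)
print('green');blobs((45,100,60),(80,255,255),(210,170,250,210),10)
print('blue');blobs((100,120,80),(125,255,255),(255,240,300,285),10)
print('orange');blobs((5,150,120),(19,255,255),(145,225,230,260),18,2)
print('black phone');blobs((0,0,0),(180,255,70),(255,190,325,240),8)
for c,s in (('top0',(250,185,335,250)),('side0',(240,195,310,260))):
    p=load(c)['pixels'][s[1]:s[3],s[0]:s[2],::-1]
    cv2.imwrite('pics/c_'+c+'.png',cv2.resize(p,(400,int(400*p.shape[0]/p.shape[1])),interpolation=cv2.INTER_CUBIC))
a=cv2.imread('pics/c_top0.png');b=cv2.imread('pics/c_side0.png');H=max(a.shape[0],b.shape[0])
pad=lambda x:cv2.copyMakeBorder(x,0,H-x.shape[0],0,0,0)
cv2.imwrite('pics/c.png',np.hstack([pad(a),pad(b)]))
E
python3 m.py
```

```text
yellow
[587.  32.] [80. 83.] 0.7 651.0
green
[ 587. -120.] [65. 63.] 7.9 461.0
blue
[ 387. -249.] [77. 80.] 0.7 641.0
orange
[434.  81.] [44.  8.] 2.2 41.5
[437. -88.] [44. 11.] 1.5 37.0
black phone
[ 522. -309.] [64. 94.] 19.1 228.5
```

View pics/c.png

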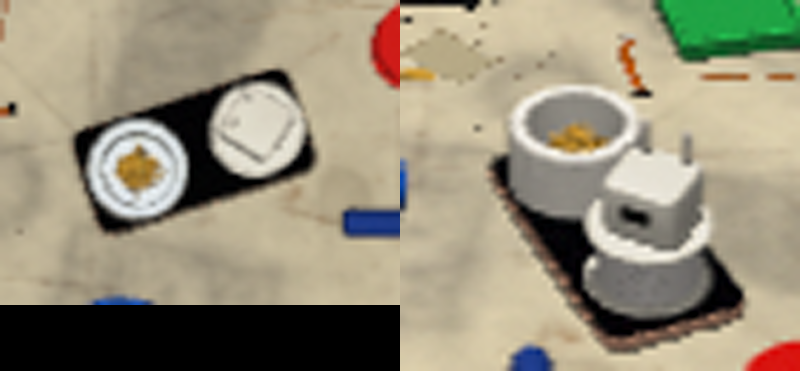

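```bash
python3 - <<'E'
from h import *
from scipy.spatial.transform import Rotation as R
d=load('top0');s=85/400
f=lambda x,y,z:onz(d,250+(x+.5)*s-.5,185+(y+.5)*s-.5,z)[:2]
P=np.array([f(*p,8) for p in[(76,134),(285,70),(315,163),(107,232)]]);print('phone',P.mean(0).round(),[np.linalg.norm(P[i]-P[i-1]).round() for i in range(4)])
v=(P[0]+P[3]-P[1]-P[2])/2;print('long dir (to pot end)',v.round(),np.degrees(np.arctan2(v[1],v[0])))
print('pot',f(137,168,41).round(),'spool flange',f(258,130,38).round())
C=np.array([f(*p,62) for p in[(262,162),(298,122),(245,85),(212,125)]]);print('charger',C.mean(0).round(),C.round().tolist(),[np.degrees(np.arctan2(*(C[i]-C[i-1])[::-1])).round() for i in range(4)],[np.linalg.norm(C[i]-C[i-1]).round() for i in range(4)])
M=R.from_rotvec(readout.get_obs()['orientation']).as_matrix();print(M.round(3))
E
```

```text
phone [ 517. -292.] [np.float64(61.0), np.float64(130.0), np.float64(58.0), np.float64(130.0)]
long dir (to pot end) [-41. 124.] 108.49241379302433
pot [ 503. -257.] spool flange [ 526. -327.]
charger [ 527. -323.] [[505.0, -327.0], [528.0, -348.0], [549.0, -317.0], [526.0, -299.0]] [np.float64(-126.0), np.float64(-41.0), np.float64(56.0), np.float64(141.0)] [np.float64(35.0), np.float64(31.0), np.float64(37.0), np.float64(30.0)]
[[-0.975  0.224 -0.   ]
 [ 0.224  0.975 -0.001]
 [ 0.    -0.001 -1.   ]]
```

```bash
python3 - <<'E'
from h import *
a=load('top0');b=load('side0')
def tri(p,q):
    o,r=ray(a,*p);O,S=ray(b,*q);x=np.linalg.lstsq(np.c_[r,-S],O-o,rcond=None)[0]
    A=o+r*x[0];B=O+S*x[1];return ((A+B)/2).round(),np.linalg.norm(A-B).round()
print('boxmarker',tri((68,140),(315,88)))
for p in((42,310),(75,300),(10,255),(70,305)):
  for q in((178,55),(200,85),(190,85)): print(p,q,tri(p,q))
E
```

```text
boxmarker (array([690., 280., 153.]), np.float64(1.0))
(42, 310) (178, 55) (array([274., 244., 280.]), np.float64(21.0))
(42, 310) (200, 85) (array([293., 312., 163.]), np.float64(52.0))
(42, 310) (190, 85) (array([276., 316., 159.]), np.float64(20.0))
(75, 300) (178, 55) (array([292., 157., 309.]), np.float64(40.0))
(75, 300) (200, 85) (array([311., 212., 199.]), np.float64(27.0))
(75, 300) (190, 85) (array([296., 214., 198.]), np.float64(3.0))
(10, 255) (178, 55) (array([328., 325., 262.]), np.float64(144.0))
(10, 255) (200, 85) (array([354., 437., 112.]), np.float64(85.0))
(10, 255) (190, 85) (array([337., 428., 120.]), np.float64(119.0))
(70, 305) (178, 55) (array([286., 169., 305.]), np.float64(30.0))
(70, 305) (200, 85) (array([305., 226., 195.]), np.float64(38.0))
(70, 305) (190, 85) (array([289., 228., 193.]), np.float64(8.0))
```

View pics/wrist0.png

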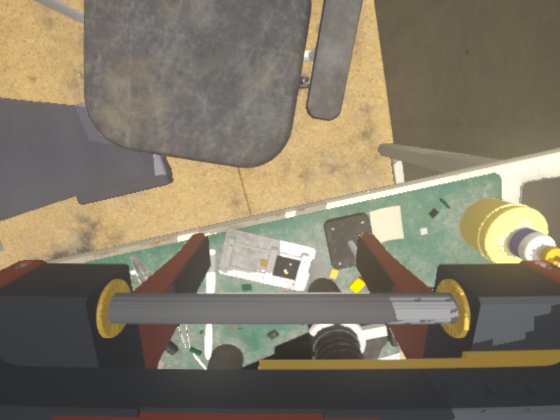

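The wrist view shows microscope and clutter under the gripper, with an eyepiece at about (330,335). I raise the arm first and then swing out along the arc.

Request:
step_arm(
  targets=[
    [[0,0,1,0,0,0,1],[0,0,1,0,0,0,1],[0.775,-0.45,0,0,0,0,1],[0.775,-0.45,0,0,0,0,1],[0.775,-0.45,0,0,0,0,1]],
  ],
)

```text
t: 0.78
ee_pos: [257.0, 540.8, 504.6]
orientation: [-0.353, -3.122, 0.0]
ft_force: [0.3, -0.3, -0.3]
width: 87.8
grasp_force: 0.0
```

Request:
step_arm(
  targets=[
    [[0.775,-0.45,0,0,0,0,1],[0.775,-0.45,0,0,0,0,1],[0.775,-0.45,0,0,0,0,1],[0.775,-0.45,0,0,0,0,1],[0.775,-0.45,0,0,0,0,1]],
  ],
)

```text
t: 1.4
ee_pos: [451.0, 428.2, 504.4]
orientation: [-0.354, -3.121, 0.001]
ft_force: [0.1, -0.1, -0.8]
width: 87.8
grasp_force: 0.0
```

Request:
step_arm(
  targets=[
    [[0.375,-0.825,0,0,0,0,1],[0.375,-0.825,0,0,0,0,1],[0.375,-0.825,0,0,0,0,1],[0.375,-0.825,0,0,0,0,1],[0.375,-0.825,0,0,0,0,1]],
  ],
)

```text
t: 2.02
ee_pos: [544.0, 221.4, 504.5]
orientation: [-0.354, -3.121, 0.0]
ft_force: [0.7, -0.2, 0.3]
width: 87.8
grasp_force: 0.0
```

Request:
step_arm(
  targets=[
    [[0.375,-0.825,0,0,0,0,1],[0.375,-0.825,0,0,0,0,1],[0.375,-0.825,0,0,0,0,1],[-0.16,-0.94,-0.26,0,0,-0.65,1],[-0.16,-0.94,-0.26,0,0,-0.65,1]],
  ],
)

```text
t: 2.65
ee_pos: [583.7, 3.7, 478.1]
orientation: [-0.497, -3.102, 0.0]
ft_force: [0.1, -0.3, 0.3]
width: 88.1
grasp_force: 0.0
```

Request:
step_arm(
  targets=[
    [[-0.16,-0.94,-0.26,0,0,-0.65,1],[-0.16,-0.94,-0.26,0,0,-0.65,1],[-0.16,-0.94,-0.26,0,0,-0.65,1],[-0.16,-0.94,-0.26,0,0,-0.65,1],[-0.16,-0.94,-0.26,0,0,-0.65,1]],
  ],
)

```text
t: 3.28
ee_pos: [543.4, -231.4, 413.1]
orientation: [-0.845, -3.025, -0.0]
ft_force: [-0.2, -0.3, 0.9]
width: 87.4
grasp_force: 0.0
```

Request:
step_arm(
  targets=[
    [[-0.16,-0.94,-0.26,0,0,-0.65,1],[-0.16,-0.94,-0.26,0,0,-0.65,1],[0,0,-0.4,0,0,-0.65,1],[0,0,-0.4,0,0,0,1],[0,0,0,0,0,0,1]],
  ],
)

```text
t: 3.9
ee_pos: [527.3, -323.7, 345.9]
orientation: [-1.046, -2.958, -0.001]
ft_force: [-0.6, -0.4, -0.0]
width: 87.6
grasp_force: 0.0
```

```bash
python3 -c "
from h import *
snap('wrist','w1');o=readout.get_obs();print(o['t'],o['ee_pos'].round(1),o['orientation'].round(3),o['qpos'].round(2))"
```

```text
3.95 [ 527.7 -323.8  347.1] [-1.046e+00 -2.960e+00 -1.000e-03] [-0.57  0.48  1.68 -0.    0.98 -1.46]
```

View pics/w1.png

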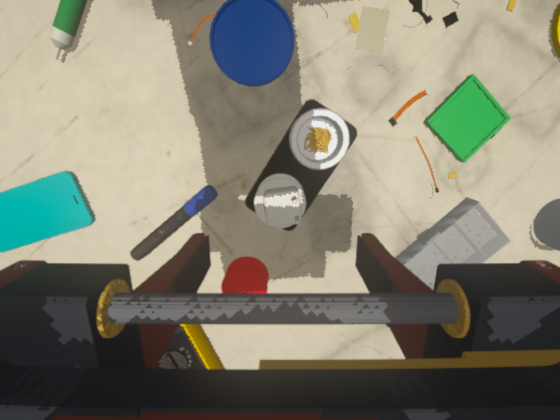

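Wrist view: the charger on the spool is at about (280,198), the pot at (320,138), and a shadow of the gripper falls around them.

```bash
python3 -c "
from h import *
p=cv2.imread('pics/w1.png')[90:240,220:370];cv2.imwrite('pics/c1.png',cv2.resize(p,(600,600),interpolation=cv2.INTER_CUBIC))"
```

```text
(no output)
```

View pics/c1.png

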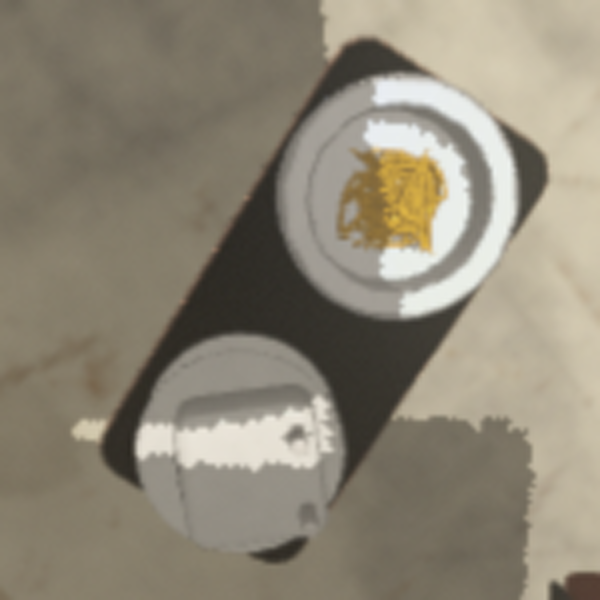

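Crop: the charger's top face spans roughly x 180–318, y 415–540, tilted about 6° anticlockwise. The prong tips are at (297,435) and (307,513), and the pot centre is at (397,197).

```bash
python3 - <<'E'
from h import *
d=load('w1')
f=lambda x,y,z:onz(d,220+(x+.5)/4-.5,90+(y+.5)/4-.5,z)[:2]
a,b=f(297,435,78),f(307,513,78);print(a,b,np.linalg.norm(a-b)); v=(a-b)/np.linalg.norm(a-b);th=np.degrees(np.arctan2(v[1],v[0]));print('y axis ang',th)
x=np.array([v[1],-v[0]]);print('ctr by prongs',(a+b)/2-12*x, 'xang',np.degrees(np.arctan2(x[1],x[0])))
L,Rr=f(181,480,62),f(318,470,62);print('top L/R',L,Rr,(L+Rr)/2,np.linalg.norm(L-Rr))
print('pot',f(397,197,41),'spool L/R',f(137,445,38),f(345,445,38),'mid',(f(137,445,38)+f(345,445,38))/2)
P=np.array([f(*p,8) for p in[(365,38),(550,165),(285,562),(102,460)]]);print(P.mean(0)) 
e=f(365-35,60,8)-f(125,430,8);print('left edge ang',np.degrees(np.arctan2(e[1],e[0])))
E
```

```text
[ 523.87261049 -308.6174901 ] [ 539.25150231 -317.97515579] 18.002117120283383
y axis ang 148.6805476422014
ctr by prongs [ 525.32434627 -323.54771175] xang 58.68054764220138
top L/R [ 518.55168125 -338.47307926] [ 536.91220158 -311.91817536] [ 527.73194142 -325.19562731] 32.284231871458
pot [ 500.85171809 -258.09719676] spool L/R [ 508.61929493 -346.61806279] [ 541.92964623 -305.46457335] mid [ 525.27447058 -326.04131807]
[ 516.33207852 -290.96567246]
left edge ang 111.46535729159977
```

Request:
step_arm(
  targets=[
    [[0,0,-0.6,0,0,0.6,1],[0,0,-0.6,0,0,0.65,1],[-0.02,0,-0.6,0,0,0,1],[0,0,-0.4,0,0,0,1],[0,0,-0.22,0,0,0,1]],
  ],
)

```text
t: 4.58
ee_pos: [527.1, -323.8, 226.3]
orientation: [0.917, 3.005, 0.0]
ft_force: [0.1, 0.2, -0.2]
width: 87.4
grasp_force: 0.0
```

Request:
step_arm(
  targets=[
    [[0,0,0,0,0,0,1],[0,0,0,0,0,0,0.2],[0,0,0,0,0,0,0.2],[0,0,0,0,0,0,0.2],[0,0,0,0,0,0,0.2]],
  ],
)

```text
t: 5.2
ee_pos: [527.0, -323.9, 227.0]
orientation: [0.917, 3.004, -0.0]
ft_force: [-0.3, -0.6, 0.4]
width: 51.4
grasp_force: 0.0
```

Request:
step_arm(
  targets=[
    [[0,0,0,0,0,0,0.2],[0,0,0,0,0,0,0.2],[0,0,0,0,0,0,0.2],[0,0,0,0,0,0,0.2],[0,0,0,0,0,0,0.2]],
  ],
)

```text
t: 5.82
ee_pos: [526.9, -323.9, 226.7]
orientation: [-0.917, -3.005, 0.0]
ft_force: [0.3, -0.2, 0.7]
width: 33.8
grasp_force: 29.6
```

Request:
step_arm(
  targets=[
    [[0,0,0.6,0,0,0,0.2],[0,0,0.7,0,0,0,0.2],[0.1,0.5,0,0,0,0,0.2],[0.2,0.8,0,0,0,0,0.2],[0.2,0.7,0,0,0,0,0.2]],
  ],
)

```text
t: 6.45
ee_pos: [551.9, -222.8, 291.8]
orientation: [0.918, 3.004, 0.0]
ft_force: [-1.3, -0.1, -0.1]
width: 33.8
grasp_force: 29.6
```

```bash
cat > g.py <<'E'
from h import *
def rim(d,lo,hi,z):
    m=cv2.inRange(cv2.cvtColor(d['pixels'],cv2.COLOR_RGB2HSV),lo,hi)
    c=max(cv2.findContours(m,0,2)[0],key=cv2.contourArea)
    r=cv2.minAreaRect(np.array([onz(d,*p[0],z)[:2] for p in c],np.float32));return [np.round(x,1) for x in r]
GREEN=((45,100,40),(80,255,255));BLUE=((105,150,60),(125,255,255));YEL=((20,150,60),(32,255,255))
E
python3 - <<'E'
from g import *
d=load('w1');print('g',rim(d,*GREEN,8),'b',rim(d,*BLUE,8))
d=snap('wrist','w2');print('g',rim(d,*GREEN,8));print(readout.get_obs()['ee_pos'],readout.get_obs()['width'])
E
```

```text
g [array([ 586.8, -120.6]), array([65.3, 65.9]), np.float64(8.3)] b [array([ 388. , -251.5]), array([81.1, 76.2]), np.float64(50.8)]
g [array([ 586.9, -120.2]), array([65.9, 64.3]), np.float64(8.4)]
[ 552.65990987 -219.56754138  291.59158405] 33.93275609600722
```

Request:
step_arm(
  targets=[
    [[0.25,0.7,0,0,0,0,0.2],[0.25,0.8,0,0,0,0,0.2],[0.15,0.4,-0.2,0,0,0,0.2],[0.05,0.1,-0.6,0,0,0,0.2],[0,0,-0.3,0,0,0,0.2]],
  ],
)

```text
t: 7.12
ee_pos: [586.4, -123.7, 234.7]
orientation: [-0.915, -3.003, 0.001]
ft_force: [-0.6, -0.3, -0.7]
width: 34.0
grasp_force: 29.6
```

```bash
python3 - <<'E'
from g import *
d=snap('side','s3');o=readout.get_obs();print(o['ee_pos'],o['qvel'].round(3))
E
```

```text
[ 585.79289136 -123.88849578  233.32069516] [-0.012 -0.027  0.001  0.     0.052 -0.001]
```

Request:
step_arm(
  targets=[
    [[0.02,0.06,-0.3,0,0,0,0.2],[0,0,-0.25,0,0,0,0.2],[0,0,-0.15,0,0,0,0.2],[0,0,-0.04,0,0,0,0.2],[0,0,0,0,0,0,0.2]],
  ],
)

```text
t: 7.8
ee_pos: [588.0, -120.9, 199.8]
orientation: [0.917, 3.005, 0.0]
ft_force: [0.2, -0.6, -0.8]
width: 33.8
grasp_force: 29.6
```

Request:
step_arm(
  targets=[
    [[0,0,-0.04,0,0,0,0.2],[0,0,-0.03,0,0,0,0.2],[0,0,-0.02,0,0,0,0.2],[0,0,0,0,0,0,0.2],[0,0,0,0,0,0,0.2]],
  ],
)

```text
t: 8.43
ee_pos: [587.9, -120.8, 195.2]
orientation: [0.917, 3.005, 0.0]
ft_force: [0.1, -0.8, -0.7]
width: 33.9
grasp_force: 29.6
```

Request:
step_arm(
  targets=[
    [[0,0,-0.02,0,0,0,0.2],[0,0,-0.01,0,0,0,0.2],[0,0,0,0,0,0,0.6],[0,0,0,0,0,0,0.6],[0,0,0,0,0,0,0.6]],
  ],
)

```text
t: 9.05
ee_pos: [587.9, -120.9, 193.5]
orientation: [-0.917, -3.005, 0.0]
ft_force: [-0.8, 0.1, -0.3]
width: 52.6
grasp_force: 0.0
```

Request:
step_arm(
  targets=[
    [[0,0,0,0,0,0,0.8],[0,0,0,0,0,0,1],[0,0,0.5,0,0,0,1],[0,0,0.8,0,0,0,1],[0,0,0.7,0,0,0,1]],
  ],
)

```text
t: 9.68
ee_pos: [587.9, -120.8, 294.8]
orientation: [-0.917, -3.005, 0.0]
ft_force: [0.6, 0.1, 0.1]
width: 87.8
grasp_force: 0.0
```

```bash
python3 - <<'E'
from g import *
d=snap('wrist','w4');o=readout.get_obs();print(o['t'],o['ee_pos'],o['width'])
E
```

```text
9.725 [ 589.32107537 -121.19712502  299.25434835] 87.81152977548518
```

View pics/w4.png

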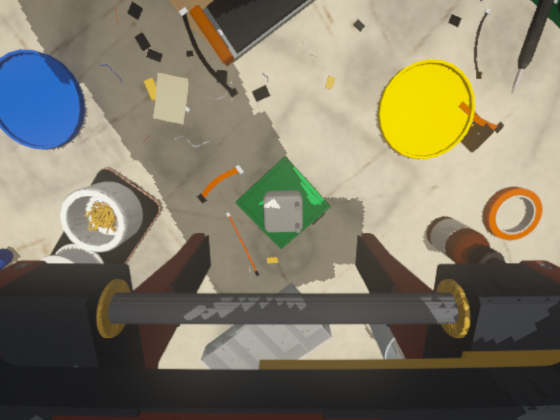

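The charger stands prongs up in the green tray at (283,212), near its centre. The yellow dish is at (426,108).

Request:
step_arm(
  targets=[
    [[-0.13,-0.41,0.1,0,0,-0.9,1],[-0.13,-0.41,0.1,0,0,-0.9,1],[-0.13,-0.41,0.1,0,0,-0.9,1],[-0.13,-0.41,0.1,0,0,-0.9,1],[-0.13,-0.41,0.1,0,0,-0.9,1]],
  ],
)

```text
t: 10.35
ee_pos: [554.7, -225.1, 318.6]
orientation: [-1.382, -2.82, 0.0]
ft_force: [-0.1, 1.0, -0.3]
width: 87.9
grasp_force: 0.0
```

Request:
step_arm(
  targets=[
    [[-0.13,-0.41,0.1,0,0,-0.9,1],[-0.13,-0.41,0,0,0,-0.9,1],[-0.13,-0.41,0,0,0,-0.9,1],[-0.13,-0.41,0,0,0,-0.9,1],[-0.13,-0.41,0,0,0,-0.9,1]],
  ],
)

```text
t: 10.98
ee_pos: [522.4, -327.2, 323.5]
orientation: [-1.806, -2.571, 0.0]
ft_force: [-0.2, -0.7, 0.3]
width: 87.7
grasp_force: 0.0
```

```bash
python3 - <<'E'
from g import *
print('y',rim(load('w4'),*YEL,8))
d=snap('wrist','w5');o=readout.get_obs();print(o['t'],o['ee_pos'],o['orientation'])
p=cv2.imread('pics/w5.png')[50:250,180:400];cv2.imwrite('pics/c5.png',cv2.resize(p,(660,600),interpolation=cv2.INTER_CUBIC))
E
```

```text
y [array([587.2,  31.4]), array([85.1, 83.3]), np.float64(83.5)]
11.025 [ 521.91474674 -329.14567318  323.65013154] [ 1.80970256e+00  2.56716464e+00 -1.34629237e-03]
```

View pics/c5.png

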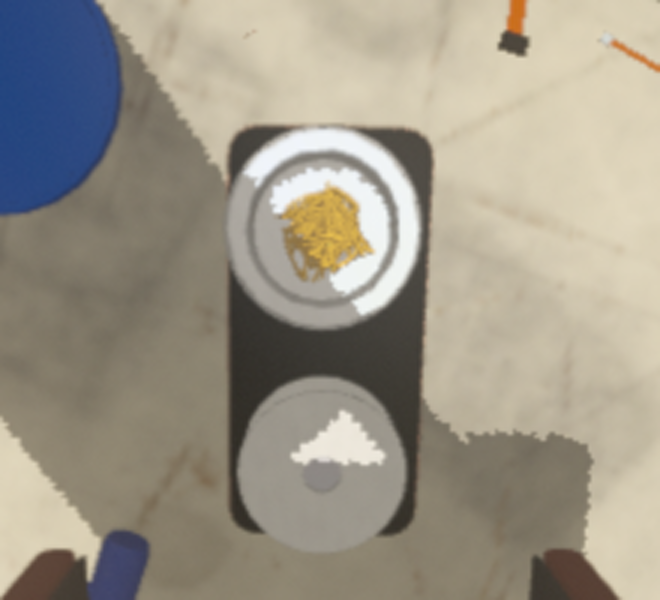

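The yaw matches the phone. The upper flange is centred at crop (322,474) and the pot rim at (324,226).

```bash
python3 - <<'E'
from g import *
d=load('w5');f=lambda x,y,z:onz(d,180+(x+.5)/3-.5,50+(y+.5)/3-.5,z)[:2].round(1)
print('spool',f(322,475,38),f(238,470,38),f(406,470,38),'pot',f(324,226,41),f(228,228,41),f(421,228,41))
c=[f(229,127,8),f(434,127,8),f(415,535,8),f(229,535,8)];print('phone',np.mean(c,0),c)
print('edge angs',[np.degrees(np.arctan2(*(a-b)[::-1])).round(1) for a,b in((f(229,180,8),f(230,500,8)),(f(433,180,8),f(417,500,8)))],readout.get_obs()['ee_pos'])
E
```

```text
spool [ 527.  -328.1] [ 501.6 -335.5] [ 551.3 -317.6] pot [ 501.6 -256.8] [ 475.6 -266.7] [ 528.3 -247.8]
phone [ 515.85 -291.7 ] [array([ 463.2, -237.9]), array([ 524.5, -215.8]), array([ 569.1, -345.3]), array([ 506.6, -367.8])]
edge angs [np.float64(108.7), np.float64(108.8)] [ 521.91474674 -329.14567318  323.65013154]
```

Request:
step_arm(
  targets=[
    [[0.09,0.01,-0.5,0,0,-0.2,1],[0,0,-0.7,0,0,0,1],[0,0,-0.5,0,0,0,1],[0,0,-0.3,0,0,0,1],[0,0,0,0,0,0,1]],
  ],
)

```text
t: 11.65
ee_pos: [527.2, -325.3, 222.8]
orientation: [-1.818, -2.56, 0.0]
ft_force: [0.3, -0.4, 0.7]
width: 87.8
grasp_force: 0.0
```

Request:
step_arm(
  targets=[
    [[0,-0.04,-0.25,0,0,0,1],[0,0,-0.15,0,0,0,1],[0,0,-0.09,0,0,0,0.5],[0,0,0,0,0,0,0.5],[0,0,0,0,0,0,0.5]],
  ],
)

```text
t: 12.28
ee_pos: [527.5, -327.4, 199.4]
orientation: [1.818, 2.561, 0.0]
ft_force: [1.2, 0.0, -0.0]
width: 61.0
grasp_force: 0.0
```

Request:
step_arm(
  targets=[
    [[0,0,0,0,0,0,0.5],[0,0,0,0,0,0,0.5],[0,0,0,0,0,0,0.5],[0,0,0,0,0,0,0.5],[0,0,0,0,0,0,0.5]],
  ],
)

```text
t: 12.9
ee_pos: [527.5, -327.4, 199.4]
orientation: [1.818, 2.561, 0.0]
ft_force: [0.2, 1.1, 4.0]
width: 49.8
grasp_force: 30.0
```

```bash
python3 - <<'E'
from g import *
a=snap('side','s6');b=snap('wrist','w6')
p=cv2.resize(cv2.imread('pics/s6.png')[170:270,220:320],(400,400),interpolation=cv2.INTER_CUBIC)
q=cv2.resize(cv2.imread('pics/w6.png')[50:350,130:430],(400,400),interpolation=cv2.INTER_CUBIC)
cv2.imwrite('pics/c6.png',np.hstack([p,q]));o=readout.get_obs();print(o)
E
```

```text
{'t': 13.0, 'qpos': array([-5.74680049e-01,  6.97084047e-01,  1.72995532e+00,  6.83267722e-05,
        7.14139458e-01, -9.10850758e-01]), 'qvel': array([ 0.00020171,  0.000306  ,  0.00114574,  0.00057945, -0.00025255,
        0.00066558]), 'joint_torque': array([-3.19458721e-01, -5.77323282e+01, -1.71631801e+01, -5.57020493e-02,
       -5.82331745e-02,  1.18925210e-02]), 'ee_pos': array([ 527.51426398, -327.42946368,  199.42370845]), 'orientation': array([1.81832629e+00, 2.56138796e+00, 9.79405365e-05]), 'ft_force': array([0.00613987, 0.61163902, 2.67707451]), 'moment': array([ 0.06445029,  0.08857283, -0.01162352]), 'grasp_force': 30.000750922113184, 'width': 49.79667091404571}
```

View pics/c6.png

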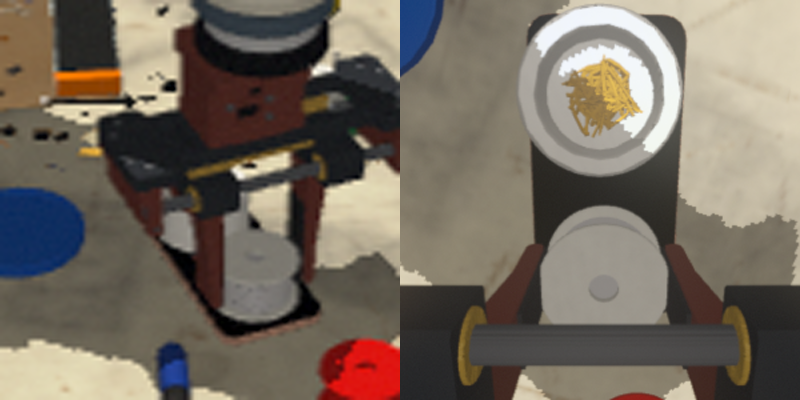

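The spool is between the fingers and upright; its hole shows at about pixel (282,266). I check how far it sits off centre.

```bash
python3 - <<'E'
from g import *
d=load('w6');print(onz(d,282,266,38),'mid of flange sides',onz(d,130+143*.75,50+285*.75,38),onz(d,130+267*.75,50+285*.75,38))
d=load('w6');K=d['intrinsics'];E=d['extrinsics'];p=E@np.array([527,-327.5,38,1]);print(K@(p[:3]/p[2]))
E
```

```text
[ 527.36044794 -328.03722793   38.        ] mid of flange sides [ 504.40976101 -334.66369983   38.        ] [ 551.22729369 -318.34924951   38.        ]
[281.69182271 264.99122485   1.        ]
```

Request:
step_arm(
  targets=[
    [[0,0,0.1,0,0,0,0.5],[0,0,0.2,0,0,0,0.5],[0,0,0.5,0,0,0,0.5],[0,0,0.6,0,0,0,0.5],[0,0,0.4,0,0,0,0.5]],
  ],
)

```text
t: 13.62
ee_pos: [527.5, -327.5, 290.9]
orientation: [1.818, 2.561, 0.0]
ft_force: [-0.8, -0.7, -1.3]
width: 49.8
grasp_force: 30.0
```

Request:
step_arm(
  targets=[
    [[0.1,0.4,0,0,0,0,0.5],[0.15,0.8,0,0,0,0,0.5],[0.15,0.9,0,0,0,0,0.5],[0.15,0.9,0,0,0,0,0.5],[0.15,0.9,0,0,0,0,0.5]],
  ],
)

```text
t: 14.25
ee_pos: [561.9, -129.6, 287.9]
orientation: [-1.817, -2.56, 0.001]
ft_force: [0.9, 0.3, -1.2]
width: 50.2
grasp_force: 30.0
```

Request:
step_arm(
  targets=[
    [[0.15,0.9,0,0,0,0,0.5],[0.15,0.9,0,0,0,0,0.5],[0.15,0.9,0,0,0,0,0.5],[0.1,0.5,0,0,0,0,0.5],[0,0.1,0,0,0,0,0.5]],
  ],
)

```text
t: 14.88
ee_pos: [589.2, 35.1, 288.0]
orientation: [-1.814, -2.563, 0.002]
ft_force: [0.7, -0.4, -2.0]
width: 50.1
grasp_force: 30.0
```

```bash
python3 - <<'E'
from g import *
d=snap('wrist','w7');o=readout.get_obs();print(o['ee_pos'],o['width'],rim(d,*YEL,8),o['qpos'].round(2))
cv2.imwrite('pics/c7.png',cv2.imread('pics/w7.png')[0:380])
E
```

```text
[589.11474664  34.48069072 288.11614491] 49.760645403187546 [array([582.2,  42.3]), array([84.4, 59. ]), np.float64(24.0)] [ 0.04  0.53  1.78  0.    0.84 -0.3 ]
```

View pics/c7.png

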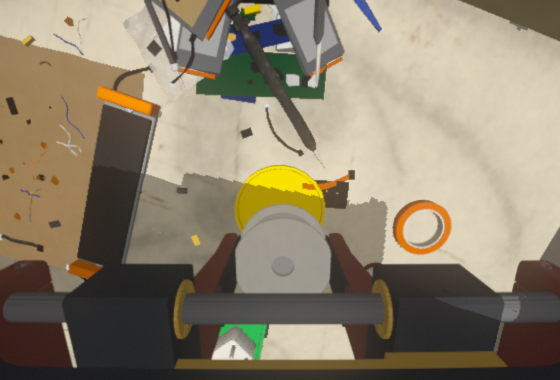

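Request:
step_arm(
  targets=[
    [[-0.04,-0.06,0,0,0,1,0.5],[0,0,0,0,0,1,0.5],[0,0,-0.2,0,0,1,0.5],[0,0,-0.3,0,0,1,0.5],[0,0,-0.3,0,0,1,0.5]],
  ],
)

```text
t: 15.55
ee_pos: [587.3, 28.7, 248.3]
orientation: [-1.344, -2.839, 0.001]
ft_force: [0.2, 0.3, -1.7]
width: 49.7
grasp_force: 30.0
```

Request:
step_arm(
  targets=[
    [[0,0,-0.3,0,0,1,0.5],[0,0,-0.25,0,0,1,0.5],[0,0,-0.15,0,0,0,0.5],[0,0,-0.1,0,0,0,0.5],[0,0,0,0,0,0,0.5]],
  ],
)

```text
t: 16.18
ee_pos: [587.7, 29.4, 209.0]
orientation: [-1.146, -2.925, 0.0]
ft_force: [-0.5, -0.1, -0.7]
width: 50.1
grasp_force: 30.0
```

Request:
step_arm(
  targets=[
    [[-0.01,0.04,-0.1,0,0,0,0.5],[0,0,-0.08,0,0,0,0.5],[0,0,-0.04,0,0,0,0.5],[0,0,0,0,0,0,0.5],[0,0,0,0,0,0,0.5]],
  ],
)

```text
t: 16.8
ee_pos: [587.5, 31.6, 198.3]
orientation: [1.145, 2.925, 0.0]
ft_force: [-0.4, -0.1, -1.0]
width: 49.7
grasp_force: 30.0
```

Request:
step_arm(
  targets=[
    [[0,0,-0.02,0,0,0,0.5],[0,0,-0.02,0,0,0,0.5],[0,0,0,0,0,0,0.5],[0,0,0,0,0,0,0.7],[0,0,0,0,0,0,0.8]],
  ],
)

```text
t: 17.42
ee_pos: [587.5, 31.6, 196.2]
orientation: [1.145, 2.925, 0.0]
ft_force: [0.0, 0.4, -0.1]
width: 66.4
grasp_force: 0.0
```

Request:
step_arm(
  targets=[
    [[0,0,0,0,0,0,1],[0,0,0,0,0,0,1],[0,0,0,0,0,0,1],[0,0,0.5,0,0,0,1],[0,0,0.7,0,0,0,1]],
  ],
)

```text
t: 18.05
ee_pos: [586.9, 31.6, 255.9]
orientation: [-1.144, -2.924, 0.002]
ft_force: [-0.0, -0.4, 0.0]
width: 87.8
grasp_force: 0.0
```

Request:
step_arm(
  targets=[
    [[0,0,0.8,0,0,0,1],[0,0,0.5,0,0,0,1],[0,0,0,0,0,0,1],[0,-0.4,0,0,0,-0.9,1],[-0.1,-0.8,0,0,0,-0.9,1]],
  ],
)

```text
t: 18.68
ee_pos: [582.0, -29.0, 319.6]
orientation: [-1.329, -2.845, 0.001]
ft_force: [0.4, -0.0, -0.3]
width: 87.8
grasp_force: 0.0
```

```bash
python3 - <<'E'
from g import *
d=snap('wrist','w8');o=readout.get_obs();print(o['t'],o['ee_pos'])
E
```

```text
18.725 [581.21961162 -33.13846678 319.39110743]
```

View pics/w8.png

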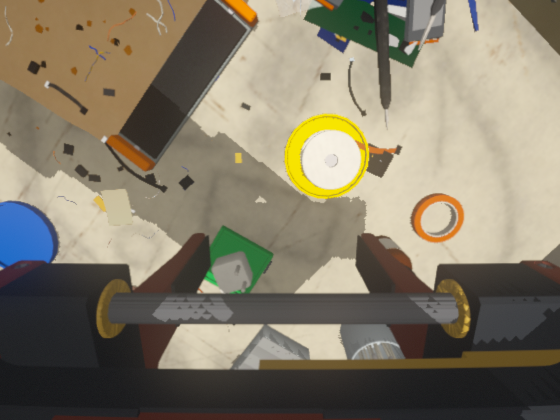

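The spool stands in the yellow dish at (330,158), near its centre. Next is the pot.

Request:
step_arm(
  targets=[
    [[-0.26,-0.76,0,0,0,-0.9,1],[-0.26,-0.76,0,0,0,-0.9,1],[-0.26,-0.76,0,0,0,-0.9,1],[-0.26,-0.76,0,0,0,-0.9,1],[-0.26,-0.76,-0.3,0,0,-0.9,1]],
  ],
)

```text
t: 19.35
ee_pos: [516.4, -220.5, 305.3]
orientation: [-1.761, -2.601, 0.0]
ft_force: [-0.0, 0.1, -0.0]
width: 87.9
grasp_force: 0.0
```

Request:
step_arm(
  targets=[
    [[-0.26,-0.76,-0.3,0,0,-0.8,1],[0,0,-0.6,0,0,0,1],[0,0,-0.5,0,0,0,1],[0,0,0,0,0,0,1],[0,0,0,0,0,0,1]],
  ],
)

```text
t: 19.98
ee_pos: [504.2, -256.8, 236.1]
orientation: [-1.828, -2.554, 0.0]
ft_force: [-0.7, 0.6, -0.9]
width: 87.9
grasp_force: 0.0
```

```bash
python3 - <<'E'
from g import *
d=snap('wrist','w9');o=readout.get_obs();print(o['ee_pos'],o['orientation'])
K=d['intrinsics'];E=d['extrinsics'];p=E@np.array([502,-257,41,1]);print(K@(p[:3]/p[2]))
m=cv2.inRange(cv2.cvtColor(d['pixels'],cv2.COLOR_RGB2HSV),(12,100,60),(28,255,255));m[:,:200]=0;m[:,380:]=0
c=max(cv2.findContours(m,0,2)[0],key=cv2.contourArea);q=cv2.minEnclosingCircle(c)[0];print('brass',q,onz(d,*q,38))
E
```

```text
[ 504.48463206 -256.69787855  236.58989649] [ 1.82799747e+00  2.55444141e+00 -6.59133228e-06]
[279.54140201 240.99608057   1.        ]
brass (319.5, 364.5) [ 562.26146386 -342.4243473    38.        ]
```

Request:
step_arm(
  targets=[
    [[-0.05,0,-0.3,0,0,0,1],[0,0,-0.3,0,0,0,1],[0,0,-0.16,0,0,0,1],[0,0,0,0,0,0,0.6],[0,0,0,0,0,0,0.6]],
  ],
)

```text
t: 20.65
ee_pos: [502.0, -256.4, 198.2]
orientation: [1.827, 2.555, 0.0]
ft_force: [0.2, 0.4, 0.4]
width: 71.3
grasp_force: 0.0
```

Request:
step_arm(
  targets=[
    [[0,0,0,0,0,0,0.5],[0,0,0,0,0,0,0.5],[0,0,0,0,0,0,0.5],[0,0,0,0,0,0,0.5],[0,0,0,0,0,0,0.5]],
  ],
)

```text
t: 21.28
ee_pos: [502.0, -256.4, 198.5]
orientation: [1.827, 2.555, 0.0]
ft_force: [-0.4, 1.1, 6.4]
width: 55.9
grasp_force: 30.1
```

Request:
step_arm(
  targets=[
    [[0,0,0.1,0,0,0,0.5],[0,0,0.2,0,0,0,0.5],[0,0,0.5,0,0,0,0.5],[0,0,0.5,0,0,0,0.5],[-0.28,0,0,0,0,0,0.5]],
  ],
)

```text
t: 21.9
ee_pos: [488.7, -256.8, 265.1]
orientation: [1.824, 2.552, 0.001]
ft_force: [1.3, -0.0, -2.1]
width: 55.9
grasp_force: 29.9
```

Request:
step_arm(
  targets=[
    [[-0.5,0.04,0,0,0,0,0.5],[-0.5,0.04,0,0,0,0,0.5],[-0.5,0.04,0,0,0,0,0.5],[-0.4,0,0,0,0,0,0.5],[-0.1,0,0,0,0,0,0.5]],
  ],
)

```text
t: 22.52
ee_pos: [386.4, -250.1, 262.8]
orientation: [-1.828, -2.553, 0.0]
ft_force: [0.3, -0.7, -2.3]
width: 56.1
grasp_force: 29.9
```

```bash
python3 - <<'E'
from g import *
d=snap('wrist','w10');o=readout.get_obs();print(o['ee_pos'],o['orientation'],o['width'],rim(d,*BLUE,8))
m=cv2.inRange(cv2.cvtColor(d['pixels'],cv2.COLOR_RGB2HSV),*BLUE)
c=max(cv2.findContours(m,0,2)[0],key=cv2.contourArea);print(c[:,0].min(0),c[:,0].max(0))
i=np.argmax(c[:,0,0]);j=np.argmin(c[:,0,0]);print([onz(d,*c[k,0],8).round() for k in(i,j,np.argmin(c[:,0,1]))])
E
```

```text
[ 386.74103524 -250.34724665  262.91393876] [-1.82792411e+00 -2.55387500e+00  5.69772514e-05] 55.89493118706364 [array([ 379.9, -236.5]), array([78.1, 51.7]), np.float64(20.9)]
[235 167] [328 229]
[array([ 423., -241.,    8.]), array([ 347., -258.,    8.]), array([ 365., -215.,    8.])]
```

View pics/w10.png

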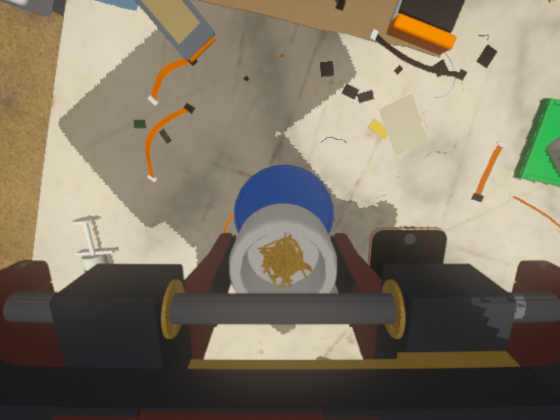

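The pot hangs upright over the blue dish, within about 2 mm of its centre. Lowering.

Request:
step_arm(
  targets=[
    [[-0.03,0,-0.3,0,0,0,0.5],[0,0,-0.4,0,0,0,0.5],[0,0,-0.3,0,0,0,0.5],[0,0,-0.2,0,0,0,0.5],[0,0,-0.06,0,0,0,0.5]],
  ],
)

```text
t: 23.2
ee_pos: [386.4, -250.3, 199.3]
orientation: [-1.827, -2.555, 0.0]
ft_force: [0.5, 0.3, -1.6]
width: 55.7
grasp_force: 29.9
```

Request:
step_arm(
  targets=[
    [[0,0,-0.03,0,0,0,0.5],[0,0,-0.02,0,0,0,0.5],[0,0,-0.02,0,0,0,0.5],[0,0,0,0,0,0,0.5],[0,0,0,0,0,0,0.5]],
  ],
)

```text
t: 23.82
ee_pos: [386.4, -250.4, 196.8]
orientation: [1.827, 2.555, -0.0]
ft_force: [-0.9, 0.8, -2.2]
width: 55.8
grasp_force: 29.9
```

Request:
step_arm(
  targets=[
    [[0,0,-0.02,0,0,0,0.5],[0,0,-0.01,0,0,0,0.5],[0,0,0,0,0,0,0.5],[0,0,0,0,0,0,0.5],[0,0,0,0,0,0,0.5]],
  ],
)

```text
t: 24.45
ee_pos: [386.4, -250.4, 195.8]
orientation: [1.827, 2.555, 0.0]
ft_force: [-2.1, 1.5, 9.6]
width: 56.1
grasp_force: 30.2
```

Request:
step_arm(
  targets=[
    [[0,0,0,0,0,0,0.75],[0,0,0,0,0,0,1],[0,0,0,0,0,0,1],[0,0,0,0,0,0,1],[0,0,0,0,0,0,1]],
  ],
)

```text
t: 25.08
ee_pos: [386.4, -250.4, 195.1]
orientation: [-1.827, -2.555, 0.0]
ft_force: [-0.6, -0.3, -0.7]
width: 87.6
grasp_force: 0.0
```

Request:
step_arm(
  targets=[
    [[0,0,0.4,0,0,0,1],[0,0,0.7,0,0,0,1],[0,0,0.7,0,0,0,1],[0.4,-0.14,0.3,0,0,0,1],[0.5,-0.17,0,0,0,0,1]],
  ],
)

```text
t: 25.7
ee_pos: [432.0, -266.2, 301.8]
orientation: [1.826, 2.553, 0.0]
ft_force: [1.1, -0.2, -0.0]
width: 87.6
grasp_force: 0.0
```

Request:
step_arm(
  targets=[
    [[0.6,-0.17,0,0,0,0,1],[0.6,-0.17,0,0,0,0,1],[0.4,-0.13,0,0,0,0,1],[0.09,-0.04,0,0,0,0,1],[0,0,0,0,0,0,1]],
  ],
)

```text
t: 26.32
ee_pos: [515.4, -291.2, 299.8]
orientation: [-1.827, -2.555, 0.0]
ft_force: [-0.5, 0.8, -0.4]
width: 87.3
grasp_force: 0.0
```

```bash
python3 - <<'E'
from g import *
d=snap('wrist','w11');o=readout.get_obs();print(o['t'],o['ee_pos'],o['orientation'])
E
```

```text
26.375 [ 515.11109941 -291.07686935  299.87217095] [-1.82673753e+00 -2.55433812e+00  2.33455640e-04]
```

View pics/w11.png

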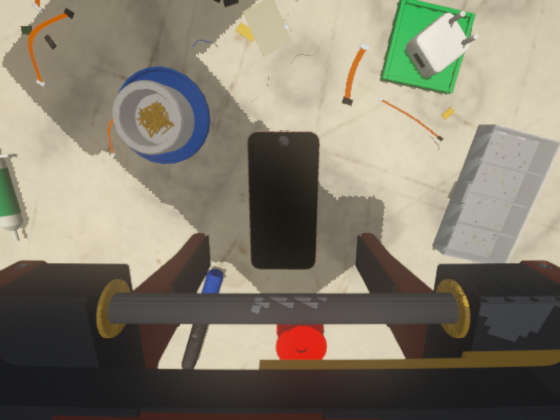

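The bare phone shows corners at about (248,132), (319,132), (315,269) and (250,269). The pot sits in the blue dish, and the marker's cap end is near (217,272).

```bash
python3 - <<'E'
from g import *
d=load('w11');g=cv2.cvtColor(d['pixels'],cv2.COLOR_RGB2HSV)
m=cv2.inRange(g,(0,0,0),(180,255,75));k=np.zeros_like(m);k[125:280,235:335]=m[125:280,235:335];k=cv2.morphologyEx(k,cv2.MORPH_OPEN,np.ones((5,5)))
c=max(cv2.findContours(k,0,2)[0],key=cv2.contourArea)
print('mask',cv2.minAreaRect(np.array([onz(d,*p[0],8)[:2] for p in c],np.float32)))
P=[onz(d,*p,8)[:2] for p in((248,132),(319,132),(315.5,269),(250,269))];print(np.mean(P,0))
t=np.radians(19);u=np.array([np.cos(t),np.sin(t)]);v=np.array([-u[1],u[0]])
for p in((217,268),(208,270),(224,272)):
    q=onz(d,*p,15)[:2]-np.array([515.4,-291.2]);print('marker u,v',q@u,q@v)
# rest from top camera and w7,w8 : stop inner edges
E
```

```text
mask ((515.7033081054688, -291.713623046875), (65.05066680908203, 134.34767150878906), 18.776723861694336)
[ 515.79408837 -291.81056202]
marker u,v -66.11810909238972 -64.07163372037748
marker u,v -75.31131672333463 -66.27915207041005
marker u,v -59.35097997160906 -68.49059240024769
```

Request:
step_arm(
  targets=[
    [[0,-0.01,-0.6,0,0,0,1],[0,0,-0.7,0,0,0,1],[0,0,-0.5,0,0,0,1],[0,0,-0.3,0,0,0,1],[0,0,-0.1,0,0,0,1]],
  ],
)

```text
t: 27.0
ee_pos: [515.4, -291.7, 189.6]
orientation: [-1.827, -2.554, 0.0]
ft_force: [-0.3, 0.5, 0.6]
width: 87.8
grasp_force: 0.0
```

Request:
step_arm(
  targets=[
    [[0,0,-0.05,0,0,0,1],[0,0,-0.03,0,0,0,1],[0,0,0,0,0,0,1],[0,0,0,0,0,0,1],[0,0,0,0,0,0,1]],
  ],
)

```text
t: 27.62
ee_pos: [516.0, -291.9, 186.4]
orientation: [1.827, 2.555, 0.0]
ft_force: [-0.1, 0.1, -0.7]
width: 87.8
grasp_force: 0.0
```

Request:
step_arm(
  targets=[
    [[0,0,-0.03,0,0,0,1],[0,0,-0.02,0,0,0,1],[0,0,0,0,0,0,0.7],[0,0,0,0,0,0,0.6],[0,0,0,0,0,0,0.6]],
  ],
)

```text
t: 28.25
ee_pos: [515.9, -291.9, 183.6]
orientation: [-1.827, -2.555, 0.0]
ft_force: [-0.4, 0.5, -1.2]
width: 66.5
grasp_force: 30.0
```

Request:
step_arm(
  targets=[
    [[0,0,0,0,0,0,0.6],[0,0,0,0,0,0,0.6],[0,0,0,0,0,0,0.6],[0,0,0,0,0,0,0.6],[0,0,0,0,0,0,0.6]],
  ],
)

```text
t: 28.88
ee_pos: [515.9, -291.9, 183.7]
orientation: [-1.827, -2.555, 0.0]
ft_force: [0.2, 0.6, -1.2]
width: 66.5
grasp_force: 30.0
```

```bash
python3 - <<'E'
from g import *
# rest stops from several pictures, z=18 top faces
for n in('top0','w7','w8'):
    d=load(n);m=cv2.inRange(cv2.cvtColor(d['pixels'],cv2.COLOR_RGB2HSV),(7,180,120),(18,255,255))
    for c in sorted(cv2.findContours(m,0,2)[0],key=cv2.contourArea)[::-1][:6]:
        r=cv2.minAreaRect(np.array([onz(d,*p[0],18)[:2] for p in c],np.float32))
        if max(r[1])>35: print(n,np.round(r[0],1),np.round(r[1],1),round(r[2],1),c[:,0].min(0),c[:,0].max(0))
E
```

```text
top0 [717.7  56.3] [46.7 49.3] 0.4 [161 136] [178 152]
top0 [435.5  80.7] [41.6  8.4] 2.2 [155 236] [158 251]
top0 [436.8 -89. ] [44.1  8.3] 1.5 [216 236] [219 252]
w7 [714.8  61.1] [48.8 50.2] 82.5 [395 202] [450 253]
w7 [435.3  80.3] [45.8 10.1] 0.3 [97 87] [152 114]
w8 [714.6  59. ] [48.7 49.2] 1.0 [414 195] [462 241]
w8 [437.  -85.7] [45.7 12.9] 1.5 [107 135] [152 170]
```

Request:
step_arm(
  targets=[
    [[0,0,0.1,0,0,0,0.6],[0,0,0.3,0,0,0,0.6],[0,0,0.5,0,0,0,0.6],[0,0,0.6,0,0,0,0.6],[0,0,0.3,0,0,0,0.6]],
  ],
)

```text
t: 29.5
ee_pos: [516.3, -292.1, 276.1]
orientation: [1.826, 2.553, 0.0]
ft_force: [0.4, -0.1, -1.0]
width: 66.5
grasp_force: 30.0
```

Request:
step_arm(
  targets=[
    [[-0.1,0.3,0,0,0,-0.3,0.6],[-0.2,0.6,0,0,0,-0.5,0.6],[-0.2,0.7,0,0,0,-0.6,0.6],[-0.2,0.7,0,0,0,-0.6,0.6],[-0.2,0.7,0,0,0,-0.6,0.6]],
  ],
)

```text
t: 30.12
ee_pos: [470.4, -140.9, 274.0]
orientation: [2.053, 2.377, 0.0]
ft_force: [1.2, -0.2, -0.8]
width: 66.8
grasp_force: 30.0
```

Request:
step_arm(
  targets=[
    [[-0.2,0.7,0,0,0,-0.6,0.6],[-0.2,0.7,0,0,0,-0.5,0.6],[-0.2,0.7,0,0,0,-0.5,0.6],[-0.1,0.5,0,0,0,-0.35,0.6],[0,0.16,0,0,0,0,0.6]],
  ],
)

```text
t: 30.75
ee_pos: [435.5, -2.9, 273.9]
orientation: [-2.206, -2.237, 0.0]
ft_force: [-0.2, -0.0, -1.0]
width: 66.6
grasp_force: 30.0
```

```bash
python3 - <<'E'
from g import *
d=snap('wrist','w12');o=readout.get_obs();print(o['t'],o['ee_pos'],o['orientation'],o['width'])
E
```

```text
30.8 [435.9365183   -2.87176838 273.93787848] [2.20630656e+00 2.23612233e+00 5.65271939e-04] 67.1103073839379
```

View pics/w12.png

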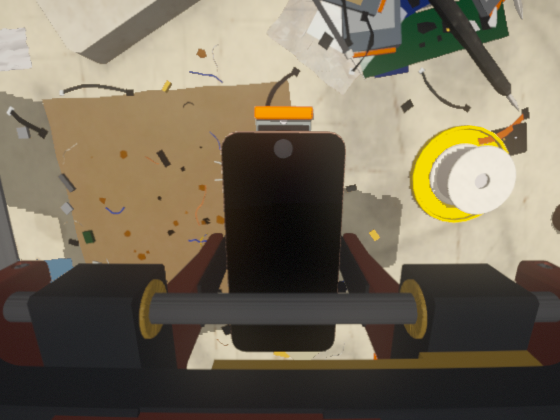

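The phone hangs level over the rest: front end at row 132, rear end at row 351, with the +y stop at (284,113).

```bash
python3 - <<'E'
from g import *
d=load('w12');z=98.2
print('front',onz(d,223,133,z),onz(d,345,133,z),'rear mid',onz(d,283,351,z),'front mid',onz(d,284,132,z))
for p in((256,107),(313,107),(255,119),(313,119)): print('stop',onz(d,*p,18).round(1))
print('sides', onz(d,225,240,z),onz(d,341,240,z))
E
```

```text
front [403.5166744   64.96958199  98.2       ] [467.06148357  65.80388194  98.2       ] rear mid [436.58061515 -70.70545578  98.2       ] front mid [435.28022122  65.85113415  98.2       ]
stop [413.8  83.3  18. ]
stop [457.7  83.9  18. ]
stop [412.9  74.4  18. ]
stop [458.1  75.   18. ]
sides [402.31972696   5.41558591  98.2       ] [468.80059586   6.2838344   98.2       ]
```

Request:
step_arm(
  targets=[
    [[0.01,-0.03,-0.3,0,0,0,0.6],[0,0,-0.5,0,0,0,0.6],[0,0,-0.4,0,0,0,0.6],[0,0,-0.2,0,0,0,0.6],[0,0,-0.08,0,0,0,0.6]],
  ],
)

```text
t: 31.42
ee_pos: [436.4, -5.9, 198.8]
orientation: [-2.209, -2.233, 0.001]
ft_force: [-0.2, 0.0, -0.8]
width: 66.4
grasp_force: 30.0
```

Request:
step_arm(
  targets=[
    [[0,0,-0.04,0,0,0,0.6],[0,0,-0.02,0,0,0,0.6],[0,0,-0.02,0,0,0,0.6],[0,0,0,0,0,0,0.6],[0,0,0,0,0,0,0.6]],
  ],
)

```text
t: 32.05
ee_pos: [436.4, -5.3, 195.8]
orientation: [2.208, 2.234, 0.0]
ft_force: [0.1, 0.7, -1.3]
width: 66.4
grasp_force: 30.0
```

Request:
step_arm(
  targets=[
    [[0,0.02,-0.02,0,0,0,0.6],[0,0,-0.02,0,0,0,0.6],[0,0,0,0,0,0,0.6],[0,0,0,0,0,0,0.6],[0,0,0,0,0,0,0.6]],
  ],
)

```text
t: 32.67
ee_pos: [436.4, -4.4, 193.6]
orientation: [-2.209, -2.234, 0.0]
ft_force: [0.1, -0.1, -1.2]
width: 66.5
grasp_force: 30.0
```

Request:
step_arm(
  targets=[
    [[0,0,-0.01,0,0,0,0.6],[0,0,-0.01,0,0,0,0.6],[0,0,0,0,0,0,0.6],[0,0,0,0,0,0,0.6],[0,0,0,0,0,0,0.6]],
  ],
)

```text
t: 33.3
ee_pos: [436.3, -4.4, 193.6]
orientation: [2.209, 2.234, 0.0]
ft_force: [-2.8, -0.1, 16.5]
width: 66.7
grasp_force: 30.0
```

Contact. I release, lift straight up and move aside for a check.

Request:
step_arm(
  targets=[
    [[0,0,0,0,0,0,0.85],[0,0,0,0,0,0,1],[0,0,0,0,0,0,1],[0,0,0,0,0,0,1],[0,0,0.4,0,0,0,1]],
  ],
)

```text
t: 33.92
ee_pos: [435.9, -4.3, 211.9]
orientation: [-2.207, -2.233, 0.003]
ft_force: [-0.4, -0.4, 0.4]
width: 87.6
grasp_force: 0.0
```

Request:
step_arm(
  targets=[
    [[0,0,0.7,0,0,0,1],[0,0,0.8,0,0,0,1],[0,0,0.8,0,0,0,1],[0,0,0.3,0,0,0,1],[0,0,0,0,0,0,1]],
  ],
)

```text
t: 34.55
ee_pos: [436.6, -4.4, 343.7]
orientation: [2.207, 2.233, 0.003]
ft_force: [0.3, -1.0, -0.3]
width: 88.0
grasp_force: 0.0
```

```bash
python3 - <<'E'
from g import *
d=snap('wrist','w13');o=readout.get_obs();print(o['t'],o['ee_pos'])
s=snap('side','s13');p=cv2.imread('pics/s13.png')[130:340,150:400];w=cv2.imread('pics/w13.png')
cv2.imwrite('pics/c13.png',np.hstack([cv2.resize(p,(400,336)),cv2.resize(w,(400,300))[:].copy() if 0 else cv2.copyMakeBorder(cv2.resize(w,(400,300)),0,36,0,0,0)]))
E
```

```text
34.6 [436.27622593  -4.3667337  342.71029013]
```

View pics/c13.png

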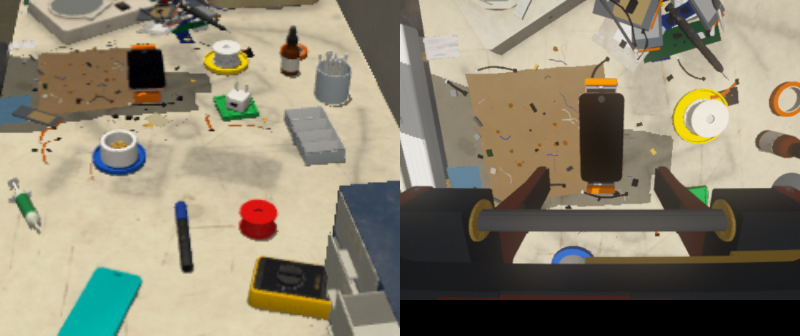

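All pieces are placed: the pot in blue, the spool in yellow, the charger upright in green and the phone between the stops. I check the end gaps with numbers.

```bash
python3 - <<'E'
from g import *
d=load('w13');h=cv2.cvtColor(d['pixels'],cv2.COLOR_RGB2HSV)
m=cv2.inRange(h,(7,180,120),(18,255,255));m[:,:230]=0;m[:,330:]=0
for c in sorted(cv2.findContours(m,0,2)[0],key=cv2.contourArea)[::-1][:2]:
    r=np.array([onz(d,*p[0],18)[:2] for p in c]);print('stop',r.min(0),r.max(0))
k=np.zeros_like(m);k[120:262,240:325]=cv2.inRange(h,(0,0,0),(180,255,70))[120:262,240:325]
k=cv2.morphologyEx(k,cv2.MORPH_OPEN,np.ones((5,5)));c=max(cv2.findContours(k,0,2)[0],key=cv2.contourArea)
print('phone',cv2.minAreaRect(np.array([onz(d,*p[0],18)[:2] for p in c],np.float32)))
E
```

```text
stop [413.483325   -92.37731923] [458.48249392 -78.13587278]
stop [412.84519941  74.84710195] [457.09218998  83.90778595]
phone ((436.4889831542969, -5.639015197753906), (64.46492004394531, 137.93972778320312), 0.6294816732406616)
```

```bash
python3 -c "
from h import *
print(ctrl.close_job())"
```

```text
the job is handed in; nothing more can be done
None
```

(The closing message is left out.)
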